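# Clip the lid onto the tub of doll heads

## Task

Close the tub of doll heads that has the wide rim standing out round its mouth: take the lid with the two clip arms by its bar handle, hold it square over that tub with its clips at the two wide-rim ends, and press it straight down until both clips snap under the rim and the lid lies flat on it. Then let go; leave the flat lid without clips where it is.

Things in the scene. Friction and masses are not known exactly. Their poses are not given: they have to be found in the camera images.
- clip_lid: Sizes in mm. Lid, grey plate 160x112x5, 180 g. Origin: centre of plate underside; z up, x along the 160. On top a black bar handle 70 (x) x 16 (y), 5 to 33 above origin; grey blocks 17 high over the x ends. At each x end a sprung clip arm 40 wide hangs 39 below (lid stands on them at first): hook 57 from centre, 10 to 13 below, then a ramp flaring to 74 at the foot. Works either way round.
- tub: Sizes in mm. Fixed blue tub of doll heads, walls 104x96, origin: centre of its underside (bench). Rim 6 thick, its top 80 above origin, stands out 15 at the x ends (134 overall), 7 at the sides. Clips go over the x ends: lid x along tub x. Ramps meet the rim with the lid 28 above its seat; pressing, 6 rising to 15 N, spreads them; hooks snap under in the last 5. Seated, lid underside = rim top.
- flat_lid: Bystander: same grey plate and black bar handle as the clip lid but without clip arms or end blocks; lies flat on the bench. Origin: centre of its underside; x along its 160 mm length.
- plain_tub: Bystander: fixed blue tub of doll heads, 116 x 100 mm, 80 mm high, straight walls with no rim standing out. Origin: centre of its underside; x along its 116 mm length. Stays open.
There are look-alikes about, which are no part of the job. Leave any orange or pink look-alike of the clip_lid alone.

How it is judged:
By the outcome, as a careful person would: the job done as asked, in the order asked, and still so for the second after the job is handed in, with the robot touching nothing.
It also fails if it takes over 35 s, if anything falls off the work surface, if the arm or the gripper's body presses on something with over 40 N, if the wrist force passes 120 N, or if a joint passes its speed limit or range.

## Robot

A 7-joint arm with a two-finger parallel gripper is mounted at the origin on the work surface. World frame = base frame: x ahead of the robot, y to its left, z up, the work surface at z = 0. Lengths are in m, angles in rad, forces in N, time in s.
With the tool pointing down it reaches from about 0.4 to 0.75 m from the base axis. Payload 19.5 kg.
Tool frame: the origin (TCP) lies at the very end of the fingers, on their centre line; the grasp point (between the pads) lies 19 mm behind it (hold_point_z is the distance from the TCP to the grasp point, in m); z points along the fingers, y is the line along which they close (so a half turn about z gives the same grasp; the last joint's range is limited). The gripper opens to 85 mm and grips with 20 to 120 N. Pads are 22 mm wide; open, the fingers measure 114 mm over their backs; the gripper's body (76 mm by 85 mm) begins 54 mm behind the grasp point. The pads swing forward as they close: fully open they stand 13 mm farther back than shut.
Start: joints at [1.305, 0.707, -0.028, 1.485, 0.022, 0.951, -0.075], TCP at [0.128, -0.561, 0.231] pointing down, gripper open.
Joint ranges: [-2.71, 2.71], [-0.32, 2.16], [-1.57, 1.52], [0, 2.45], [-1.46, 4.6], [0, 2.02], [-2.83, 2.83]. Speed limits (rad/s): [1.89, 1.89, 2.57, 2.57, 3.01, 3.01, 3.01].

## Interface

Orientations are given as a 3x3 rotation matrix whose columns are the frame's x, y, z axes.
In Python, from rig import * gives the robot as it stands.
- The arm moves only by the tool move_arm, never from a script. Its argument "targets" is a list of rows, each an object of numbers: "grip": the closure, from 0 (fully open) to 1 (shut); "dx", "dy", "dz": the shift along the world's x, y, z in mm; "turn": the turn about the world's z in degrees. A call has 1 to 8 rows; each row shifts and turns the commanded pose from where the row before left it; what a row does not reach is not made up. A row lasts 1/12 s, in which the tool goes at most 41.7 mm and 7.16 degrees, less where a joint would pass 70% of its speed; a pose out of reach is approached as far as the arm can. A call is refused whole if a number of a shift passes 41.7 or a number of a turn 7.16, either way. A call with a gripper value outside its range is refused whole. The fingers move at their own pace and stop on an object; "grip_force" is the grip in N (left out, the last holds). Time passes only in rows, so rows that do not move let the fingers close. It gives the time, the measured TCP pose, the force, the opening and the grip force at its end, in the units of the state.
- observe(): the state, without advancing time (a new reading comes with each control period).
- get_image(name): name is "scene" or "top"; returns the picture (480x640x3 uint8, red, green, blue); there is no depth.
- calibration(name): a dict with "K" (3x3 intrinsics, pixels), "k1" (the pictures are not rectified: a ray, as slopes to the right and down, at radius r is drawn at 1 + k1 r^2 times it, then the intrinsics apply), "rvec" (rotation vector, rad) and "tvec" (3), from world to camera coordinates, as OpenCV has them. Camera axes: x right, y down, z forward; pixel columns grow to the right and rows downward; lengths in m; the calibration is good to about 2 mm. A picture is of the moment at which its call begins. calibration takes no time and is no camera call.
- close_job(): hands the job in; it is judged then, once.
The state is a dict: "t": time; "joint_positions": joint angles; "joint_vel": joint speeds; "joint_torque": joint torques, N m; "ee_pos": TCP position; "tool_rot": TCP orientation; "wrist_force": force on the tool from outside, world axes, zero at the start; "torque": the same for the moment, N m; "finger_gap": finger opening in m; "finger_force": force on a finger pad.
Only numpy, scipy, OpenCV 4.12 (cv2) and the standard library are available. Lean on these libraries where they do the work, as an engineer would, in place of code of your own. Each camera call takes 0.05 s, during which the arm holds its last target. There are 200 camera calls.

## Working session

There is one attempt and no reset: what is moved stays moved. The work goes in short steps, Python scripts to look and compute and a tool call to move; the robot and the scene stay as the last step left them, time stands still between calls to the robot, and variables do not carry over. Pictures are saved under pics/ and viewed, at most 10 in all, crops included, and the job is handed in when it is done.

Besides the shell and the picture viewer there is one more tool, called after "Emit:" in YAML: its name, and indented under it one key for each argument. move_arm: Moves the arm, as the interface text tells. Its arguments: {"type":"object","properties":{"targets":{"type":"array"},"grip_force":{"type":"number"}},"required":["targets"]}

```bash
mkdir -p pics; cat > h.py <<'E'
from rig import *
import numpy as np, cv2
def snap(n,f):
    im=get_image(n); cv2.imwrite('pics/'+f,im[:,:,::-1]); return im
def ray(n,u,v):
    c=calibration(n);K=np.array(c['K']);R=cv2.Rodrigues(np.array(c['rvec'],float))[0];t=np.array(c['tvec'],float).ravel()
    d=np.array([c['k1'],0,0,0,0],float)
    p=cv2.undistortPoints(np.array([[[u,v]]],float),K,d,None,None)
    # k1 model same as OpenCV
    return -R.T@t, R.T@np.array([p[0,0,0],p[0,0,1],1])
def atz(n,u,v,z):
    o,d=ray(n,u,v); return o+d*(z-o[2])/d[2]
def proj(n,P):
    c=calibration(n)
    return cv2.projectPoints(np.array(P,float).reshape(-1,1,3),np.array(c['rvec'],float),np.array(c['tvec'],float),np.array(c['K'],float),np.array([c['k1'],0,0,0,0],float))[0][:,0]
E
python3 -c "
from h import *
snap('scene','s0.png');snap('top','t0.png');print(observe());
for n in('scene','top'):print(calibration(n),ray(n,320,240)[0])"
```

```text
{'t': 0.1, 'joint_positions': array([ 1.30528742,  0.70704338, -0.02760456,  1.48494973,  0.02197878,
        0.95090971, -0.07549997]), 'joint_vel': array([ 0.00259963, -0.00273731, -0.00036915,  0.00088301,  0.00045554,
        0.00098525,  0.00088777]), 'joint_torque': array([ 2.95795573e-03, -8.84299564e+01,  1.23676635e+00, -2.36456215e+01,
        1.70335342e-02,  5.02180294e-03, -1.17296091e-05]), 'ee_pos': array([ 0.12756428, -0.56042429,  0.23087341]), 'tool_rot': array([[ 9.75064156e-01,  2.21923031e-01, -2.45151620e-04],
       [ 2.21923165e-01, -9.75063666e-01,  9.78191757e-04],
       [-2.19551580e-05, -1.00820454e-03, -9.99999492e-01]]), 'wrist_force': array([-0.70763316, -0.67693034,  0.49824994]), 'torque': array([0.01022095, 0.00568862, 0.01458562]), 'finger_force': 0.0, 'finger_gap': 0.08526635338912845}
{'K': array([[563.84210656,   0.        , 321.74345594],
       [  0.        , 563.84210656, 249.39678641],
       [  0.        ,   0.        ,   1.        ]]), 'k1': 0.027247350314134736, 'rvec': array([ 1.8863653 ,  1.20453751, -0.62663546]), 'tvec': array([-0.30893291, -0.14191748,  1.6471466 ])} [ 1.43362075 -0.34073363  0.81074297]
{'K': array([[436.55396063,   0.        , 314.82216602],
       [  0.        , 436.55396063, 243.20804321],
       [  0.        ,   0.        ,   1.        ]]), 'k1': -0.09615319924802938, 'rvec': array([ 2.20930838, -2.15784904,  0.06751474]), 'tvec': array([0.11583396, 0.44664057, 1.31339852])} [0.3534645  0.11691232 1.3413856 ]
```

View pics/s0.png

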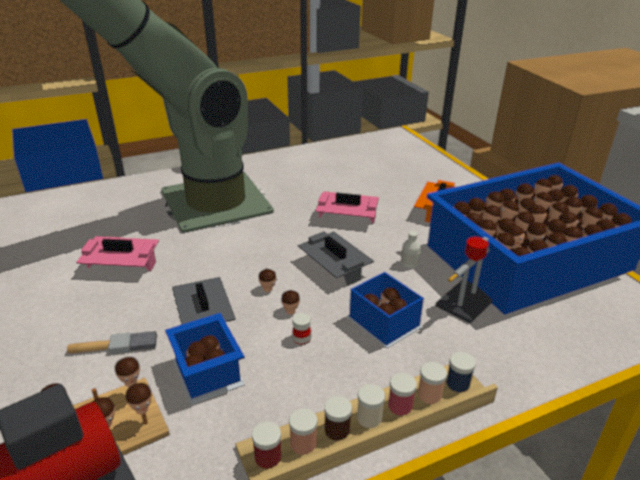

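View pics/t0.png

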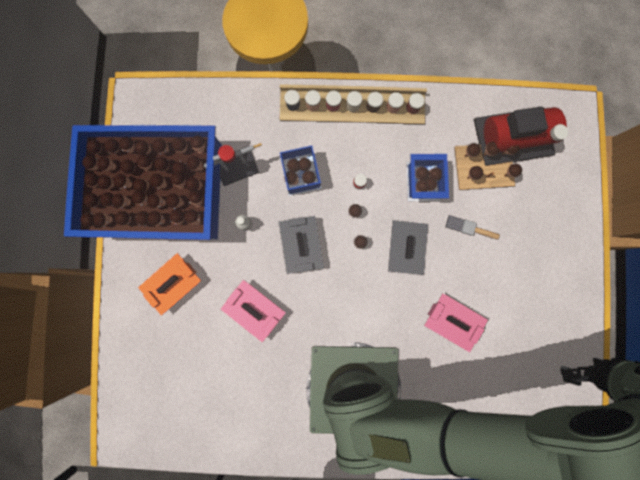

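The scene picture shows the clip lid at about (335,253) and the flat lid at (203,300). The tubs are at (205,353) and (386,307). In the top picture the lids are at (303,245) and (408,247), and the tubs at (300,170) and (428,177). I'll zoom in to find the wide rim.

```bash
python3 -c "
import cv2,numpy as np
t=cv2.imread('pics/t0.png');s=cv2.imread('pics/s0.png')
r=lambda a,w,h:cv2.resize(a,(w,h),interpolation=cv2.INTER_CUBIC)
# left: top crop 270..340 x 140..280 at x4 ; 
a=r(t[140:280,270:340],300,600);b=r(t[140:215,395:460],260,300);c=r(s[260:345,340:430],270,255)
d=r(s[310:400,160:250],270,270)
o=np.zeros((600,800,3),np.uint8);o[:,:300]=a;o[:300,300:560]=b;o[300:555,300:570]=c;o[:270,530:800]=0;o[300:570,530:800]=d
o[:300,300:560]=b
cv2.imwrite('pics/z.png',o)"
```

```text
(no output)
```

View pics/z.png

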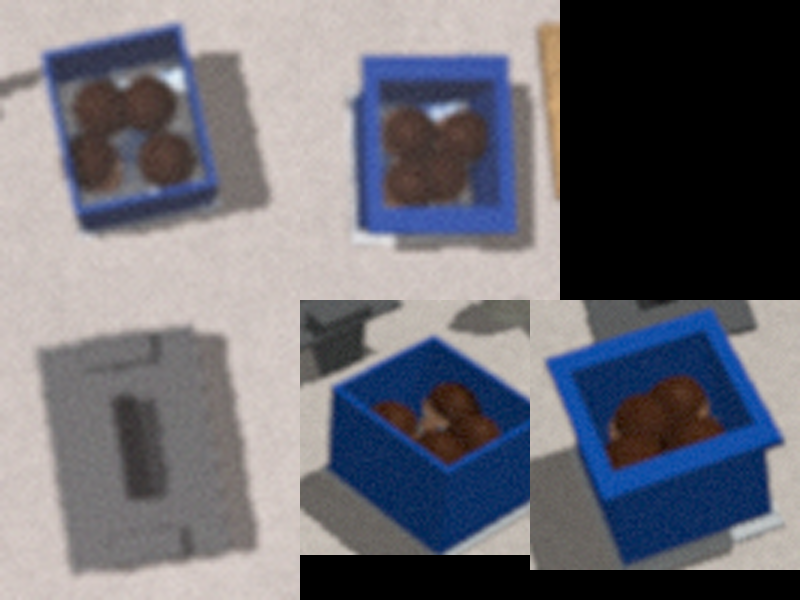

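The wide-rim tub is the right-hand one, with rim corners at about (410,154), (447,154), (449,198) and (410,198) and its wide ends at the top and bottom of the image. The clip lid at (303,245) is tilted by about 9°. Next I measure both with colour masks.

```bash
cat >> h.py <<'E'
def comp(mask,near):
    n,l,s,c=cv2.connectedComponentsWithStats(mask.astype(np.uint8))
    i=min((i for i in range(1,n) if s[i,4]>40),key=lambda i:np.hypot(*(c[i]-near)))
    return l==i
def rect(n,mask,z):
    k,_=cv2.findContours(mask.astype(np.uint8),cv2.RETR_EXTERNAL,cv2.CHAIN_APPROX_NONE)
    k=max(k,key=cv2.contourArea)[:,0]
    P=np.array([atz(n,u,v,z)[:2] for u,v in k],np.float32)*1000
    return cv2.minAreaRect(P)
E
python3 - <<'E'
from h import *
for n,f,tc,hc in(('top','t0.png',(428,177),(304,244)),('scene','s0.png',(205,353),(335,247))):
    im=cv2.imread('pics/'+f).astype(int);b,g,r=im[...,0],im[...,1],im[...,2]
    m=(b>1.6*g)&(b>r*1.6)
    print(n,'tub',rect(n,comp(m&(b>(125 if n=='top' else 120)),tc),.08), 'all',rect(n,comp(m&(b>80),tc),.08))
    h=comp(im.max(2)<(62 if n=='top' else 45),hc); print('handle',rect(n,h,.072))
    if n=='top':
        d=(im.max(2)-im.min(2)<22)&(im.max(2)<135)
        print('plate',rect(n,comp(d&(im.max(2)<118),(303,245)),.044))
E
```

```text
top tub ((646.1586303710938, -205.74623107910156), (126.35950469970703, 111.32965850830078), 1.8861079216003418) all ((646.3377685546875, -204.8198699951172), (126.35758972167969, 113.5121841430664), 1.6546725034713745)
handle ((657.1510009765625, 364.3009033203125), (67.33772277832031, 111.47509002685547), 24.66936683654785)
plate ((437.4977722167969, 163.8175506591797), (155.7085418701172, 113.52490234375), 10.254536628723145)
scene tub ((648.7030029296875, -206.6156768798828), (135.73216247558594, 109.02436828613281), 1.2871214151382446) all ((674.1439819335938, -206.85577392578125), (186.59271240234375, 110.58047485351562), 1.2652229070663452)
handle ((455.1320495605469, 158.86795043945312), (96.30903625488281, 37.310569763183594), 3.9886474609375)
```

Emit:
move_arm:
  targets:
    - {"dx":34,"dy":22.5,"turn":-1,"grip":0}
    - {"dx":34,"dy":22.5,"turn":-1,"grip":0}
    - {"dx":34,"dy":22.5,"turn":-1,"grip":0}
    - {"dx":34,"dy":22.5,"grip":0}
    - {"dx":34,"dy":22.5,"grip":0}
    - {"dx":34,"dy":22.5,"grip":0}
    - {"dx":34,"dy":22.5,"grip":0}
    - {"dx":34,"dy":22.5,"grip":0}
  grip_force: 100

```text
$.targets[0]: bad value
```

```bash
python3 - <<'E'
from h import *
print(atz('top',302.7,244.3,.072))
for n,f,x0,x1,y0,y1 in(('top','t0.png',290,315,228,262),('scene','s0.png',315,352,230,265)):
    im=cv2.imread('pics/'+f).max(2)[y0:y1,x0:x1]
    t,m=cv2.threshold(im,0,255,cv2.THRESH_OTSU+cv2.THRESH_BINARY_INV)
    print(n,t,(m>0).sum()); M=np.zeros((480,640),bool);M[y0:y1,x0:x1]=m>0
    c=comp(M,((x0+x1)/2,(y0+y1)/2));ys,xs=np.nonzero(c);print(xs.mean(),ys.mean(),rect(n,c,.072))
    # model corners of handle
    for cx,cy,a in((.4375,.1625,9.5),):
        th=np.radians(a);R=np.array([[np.cos(th),-np.sin(th)],[np.sin(th),np.cos(th)]])
        P=[np.r_[R@[sx*.035,sy*.008]+[cx,cy],z] for z in(.044,.072) for sx in(-1,1) for sy in(-1,1)]
        h=cv2.convexHull(proj(n,P).astype(np.float32));mm=cv2.moments(h);print('model',mm['m10']/mm['m00'],mm['m01']/mm['m00'])
E
```

```text
[0.43592606 0.16117307 0.072     ]
top 93.0 239
302.21757322175733 243.98326359832635 ((437.8624572753906, 161.7338409423828), (72.57579803466797, 30.2120361328125), 10.957598686218262)
model 302.3773466539531 243.97373439875577
scene 124.0 1082
331.88817005545286 249.6312384473198 ((455.08062744140625, 156.26181030273438), (85.00984191894531, 134.27378845214844), 65.4001235961914)
model 332.31022994352196 247.99354301814043
```

Emit:
move_arm:
  targets:
    - {"dx":34,"dy":22.5,"dz":0,"turn":-1,"grip":0}
    - {"dx":34,"dy":22.5,"dz":0,"turn":-1,"grip":0}
    - {"dx":34,"dy":22.5,"dz":0,"turn":-1,"grip":0}
    - {"dx":34,"dy":22.5,"dz":0,"turn":0,"grip":0}
    - {"dx":34,"dy":22.5,"dz":0,"turn":0,"grip":0}
    - {"dx":34,"dy":22.5,"dz":0,"turn":0,"grip":0}
    - {"dx":34,"dy":22.5,"dz":0,"turn":0,"grip":0}
    - {"dx":34,"dy":22.5,"dz":0,"turn":0,"grip":0}
  grip_force: 100

```text
t: 0.77
ee_pos: [0.401, -0.3791, 0.2312]
tool_rot: [[0.985, 0.171, -0.0], [0.171, -0.985, 0.0], [-0.0, -0.0, -1.0]]
wrist_force: [1.2, -0.6, -0.1]
finger_gap: 0.0854
finger_force: 0.0
```

Now (36, 541) mm to go.

Emit:
move_arm:
  targets:
    - {"dx":3,"dy":39,"dz":0,"turn":0,"grip":0}
    - {"dx":3,"dy":39,"dz":0,"turn":0,"grip":0}
    - {"dx":3,"dy":39,"dz":0,"turn":0,"grip":0}
    - {"dx":3,"dy":39,"dz":0,"turn":0,"grip":0}
    - {"dx":3,"dy":39,"dz":0,"turn":0,"grip":0}
    - {"dx":3,"dy":39,"dz":0,"turn":0,"grip":0}
    - {"dx":3,"dy":39,"dz":0,"turn":0,"grip":0}
    - {"dx":3,"dy":39,"dz":0,"turn":0,"grip":0}

```text
t: 1.43
ee_pos: [0.4233, -0.0668, 0.2312]
tool_rot: [[0.985, 0.17, -0.0], [0.17, -0.985, 0.0], [-0.0, -0.0, -1.0]]
wrist_force: [1.4, 0.3, 0.0]
finger_gap: 0.0855
finger_force: 0.0
```

Emit:
move_arm:
  targets:
    - {"dx":2,"dy":39,"dz":0,"turn":0,"grip":0.3}
    - {"dx":2,"dy":39,"dz":0,"turn":0,"grip":0.3}
    - {"dx":2,"dy":39,"dz":0,"turn":0,"grip":0.3}
    - {"dx":2,"dy":39,"dz":-10,"turn":0,"grip":0.3}
    - {"dx":2,"dy":38,"dz":-15,"turn":0,"grip":0.3}
    - {"dx":2,"dy":36,"dz":-20,"turn":0,"grip":0.3}
    - {"dx":0,"dy":0,"dz":-35,"turn":0,"grip":0.3}
    - {"dx":0,"dy":0,"dz":-20,"turn":0,"grip":0.3}

```text
t: 2.1
ee_pos: [0.4346, 0.1633, 0.1287]
tool_rot: [[0.985, 0.174, -0.001], [0.174, -0.985, -0.0], [-0.001, -0.0, -1.0]]
wrist_force: [-0.1, -1.2, 0.2]
finger_gap: 0.0595
finger_force: 0.0
```

Emit:
move_arm:
  targets:
    - {"dx":3,"dy":-1,"dz":-25,"turn":0,"grip":0.3}
    - {"dx":0,"dy":0,"dz":-25,"turn":0,"grip":0.3}
    - {"dx":0,"dy":0,"dz":-20,"turn":0,"grip":0.3}
    - {"dx":0,"dy":0,"dz":-10,"turn":0,"grip":0.3}
    - {"dx":0,"dy":0,"dz":0,"turn":0,"grip":0.3}

```text
t: 2.52
ee_pos: [0.4379, 0.1601, 0.0497]
tool_rot: [[0.985, 0.17, -0.003], [0.17, -0.985, -0.001], [-0.003, 0.0, -1.0]]
wrist_force: [-0.4, -0.1, 1.5]
finger_gap: 0.06
finger_force: 0.0
```

```bash
python3 - <<'E'
from h import *
s=snap('scene','s1.png');cv2.imwrite('pics/s1c.png',cv2.resize(s[150:310,240:440,::-1],(800,600)));print(observe()['ee_pos'])
E
```

```text
[0.43832462 0.1602092  0.05104369]
```

View pics/s1c.png

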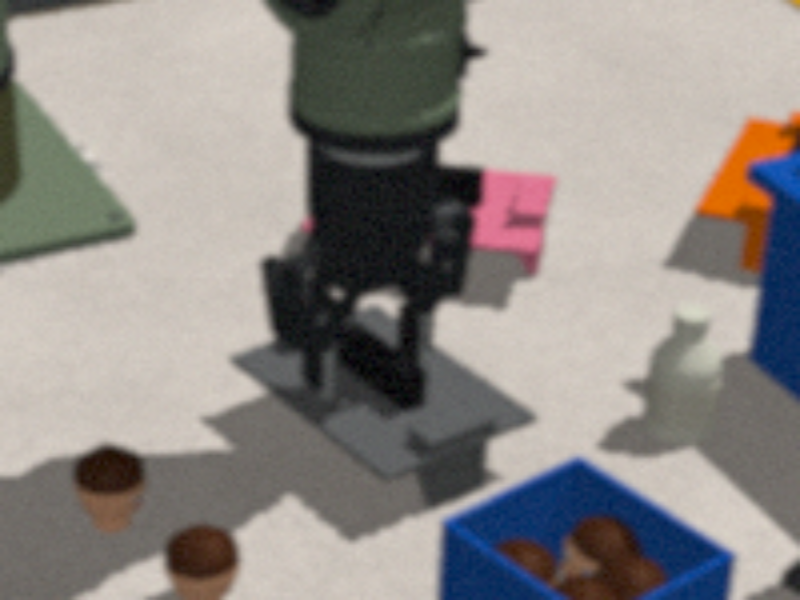

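The fingers straddle the bar: left finger at (315,370), right finger at (415,330), handle between them at (385,365). Closing now.

Emit:
move_arm:
  targets:
    - {"dx":0,"dy":2,"dz":-1,"turn":0,"grip":1}
    - {"dx":0,"dy":0,"dz":0,"turn":0,"grip":1}
    - {"dx":0,"dy":0,"dz":0,"turn":0,"grip":1}
    - {"dx":0,"dy":0,"dz":0,"turn":0,"grip":1}
    - {"dx":0,"dy":0,"dz":0,"turn":0,"grip":1}
    - {"dx":0,"dy":0,"dz":0,"turn":0,"grip":1}
  grip_force: 110

```text
t: 3.07
ee_pos: [0.4389, 0.1625, 0.0507]
tool_rot: [[0.985, 0.171, 0.001], [0.171, -0.985, 0.001], [0.001, -0.0, -1.0]]
wrist_force: [-0.1, 0.7, 8.7]
finger_gap: 0.0137
finger_force: 109.8
```

Emit:
move_arm:
  targets:
    - {"dx":0,"dy":0,"dz":10,"turn":0,"grip":1}
    - {"dx":0,"dy":0,"dz":25,"turn":0,"grip":1}
    - {"dx":0,"dy":0,"dz":35,"turn":0,"grip":1}
    - {"dx":0,"dy":0,"dz":35,"turn":0,"grip":1}
    - {"dx":0,"dy":0,"dz":20,"turn":0,"grip":1}
    - {"dx":8,"dy":-15,"dz":5,"turn":-1,"grip":1}
    - {"dx":15,"dy":-27,"dz":0,"turn":-1,"grip":1}
    - {"dx":19,"dy":-33,"dz":0,"turn":-1,"grip":1}

```text
t: 3.73
ee_pos: [0.4804, 0.0879, 0.1816]
tool_rot: [[0.993, 0.121, 0.001], [0.121, -0.993, 0.001], [0.001, -0.001, -1.0]]
wrist_force: [1.2, 0.3, -2.6]
finger_gap: 0.0139
finger_force: 108.4
```

Emit:
move_arm:
  targets:
    - {"dx":19,"dy":-33,"dz":0,"turn":-1,"grip":1}
    - {"dx":19,"dy":-33,"dz":0,"turn":-1,"grip":1}
    - {"dx":19,"dy":-33,"dz":0,"turn":-1,"grip":1}
    - {"dx":19,"dy":-33,"dz":0,"turn":-1,"grip":1}
    - {"dx":19,"dy":-33,"dz":0,"turn":-1,"grip":1}
    - {"dx":19,"dy":-33,"dz":0,"turn":0,"grip":1}
    - {"dx":19,"dy":-33,"dz":0,"turn":0,"grip":1}
    - {"dx":15,"dy":-27,"dz":0,"turn":0,"grip":1}

```text
t: 4.4
ee_pos: [0.6288, -0.1736, 0.1811]
tool_rot: [[1.0, 0.03, -0.0], [0.03, -1.0, -0.001], [-0.0, 0.001, -1.0]]
wrist_force: [-0.5, 0.4, -1.6]
finger_gap: 0.0137
finger_force: 108.4
```

Emit:
move_arm:
  targets:
    - {"dx":12,"dy":-20,"dz":0,"turn":0,"grip":1}
    - {"dx":7,"dy":-12,"dz":-10,"turn":0,"grip":1}
    - {"dx":0,"dy":0,"dz":-10,"turn":0,"grip":1}
    - {"dx":0,"dy":0,"dz":0,"turn":0,"grip":1}

```text
t: 4.73
ee_pos: [0.6464, -0.2028, 0.1586]
tool_rot: [[1.0, 0.031, -0.003], [0.031, -1.0, 0.001], [-0.003, -0.001, -1.0]]
wrist_force: [-0.4, 0.9, -1.7]
finger_gap: 0.0137
finger_force: 108.3
```

```bash
python3 - <<'E'
from h import *
s=snap('scene','s2.png');t=snap('top','t2.png');e=observe();print(e['ee_pos'],e['tool_rot'][:2,0])
p=e['ee_pos']; base=p[2]-.0117
th=np.arctan2(e['tool_rot'][1,0],e['tool_rot'][0,0])
s=s[:,:,::-1].copy();t=t[:,:,::-1].copy()
for n,im in(('scene',s),('top',t)):
    def dr(c,a,pts,col):
        R=np.array([[np.cos(a),-np.sin(a)],[np.sin(a),np.cos(a)]])
        P=proj(n,[np.r_[R@q+c,z] for q,z in pts]);cv2.polylines(im,[(P*16).round().astype(np.int32)],True,col,1,cv2.LINE_AA,4)
    q=lambda a,b,z:[(np.array(v),z) for v in((a,b),(-a,b),(-a,-b),(a,-b))]
    dr(np.array([.6475,-.206]),np.radians(1.5),q(.067,.055,.08),(0,255,0))
    dr(p[:2]-[.0014,0],th,q(.08,.056,base),(0,0,255))
a=cv2.resize(s[270:420,120:290],(450,400));b=cv2.resize(t[130:240,380:480],(350,400))
cv2.imwrite('pics/z2.png',np.hstack([a,b]))
E
```

```text
[ 0.6472596  -0.20181532  0.16068635] [0.99947611 0.03235759]
```

View pics/z2.png

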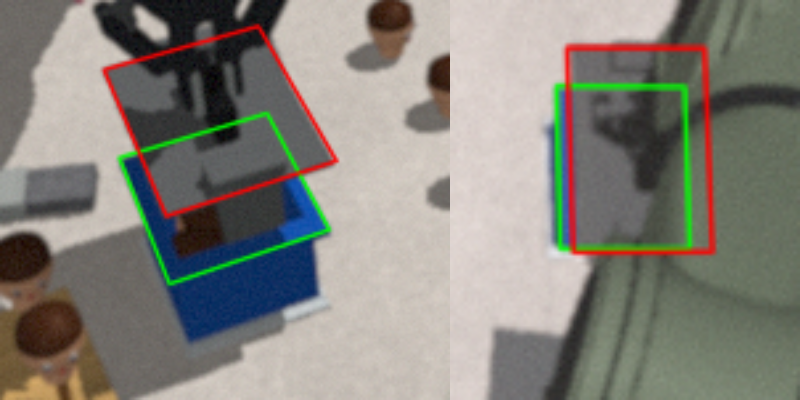

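The drawn models match the pictures: the red lid outline and green rim outline lie on their edges in both views. The remaining correction is about (+2, -4) mm.

Emit:
move_arm:
  targets:
    - {"dx":2,"dy":-4,"dz":-10,"turn":-0.3,"grip":1}
    - {"dx":0,"dy":0,"dz":-15,"turn":0,"grip":1}
    - {"dx":0,"dy":0,"dz":-10,"turn":0,"grip":1}
    - {"dx":0,"dy":0,"dz":0,"turn":0,"grip":1}
    - {"dx":0,"dy":0,"dz":0,"turn":0,"grip":1}

```text
t: 5.25
ee_pos: [0.6495, -0.2064, 0.1252]
tool_rot: [[1.0, 0.027, -0.001], [0.027, -1.0, 0.0], [-0.001, -0.0, -1.0]]
wrist_force: [-0.2, -0.2, -2.1]
finger_gap: 0.0136
finger_force: 108.3
```

Emit:
move_arm:
  targets:
    - {"dx":0,"dy":0,"dz":-4,"turn":0,"grip":1}
    - {"dx":0,"dy":0,"dz":-4,"turn":0,"grip":1}
    - {"dx":0,"dy":0,"dz":-3,"turn":0,"grip":1}
    - {"dx":0,"dy":0,"dz":-3,"turn":0,"grip":1}
    - {"dx":0,"dy":0,"dz":0,"turn":0,"grip":1}
    - {"dx":0,"dy":0,"dz":0,"turn":0,"grip":1}
  grip_force: 120

```text
t: 5.75
ee_pos: [0.6495, -0.2067, 0.1112]
tool_rot: [[1.0, 0.026, -0.0], [0.026, -1.0, 0.0], [-0.0, -0.0, -1.0]]
wrist_force: [-1.7, -0.4, -1.3]
finger_gap: 0.0133
finger_force: 119.7
```

Emit:
move_arm:
  targets:
    - {"dx":0,"dy":0,"dz":-2,"turn":0,"grip":1}
    - {"dx":0,"dy":0,"dz":-2,"turn":0,"grip":1}
    - {"dx":0,"dy":0,"dz":0,"turn":0,"grip":1}
    - {"dx":0,"dy":0,"dz":0,"turn":0,"grip":1}

```text
t: 6.08
ee_pos: [0.6497, -0.2067, 0.1074]
tool_rot: [[1.0, 0.027, 0.0], [0.027, -1.0, -0.0], [0.0, 0.0, -1.0]]
wrist_force: [-0.8, 0.0, 4.1]
finger_gap: 0.0138
finger_force: 120.3
```

```bash
python3 - <<'E'
from h import *
s=snap('scene','s3.png');cv2.imwrite('pics/s3c.png',cv2.resize(s[260:400,140:280,::-1],(600,600),interpolation=cv2.INTER_CUBIC));e=observe();print(e['ee_pos'],e['wrist_force'],e['torque'])
E
```

```text
[ 0.64971202 -0.20669913  0.10743118] [-0.54820251 -0.05657511  4.08509669] [-0.06462353  0.28324061  0.00694341]
```

View pics/s3c.png

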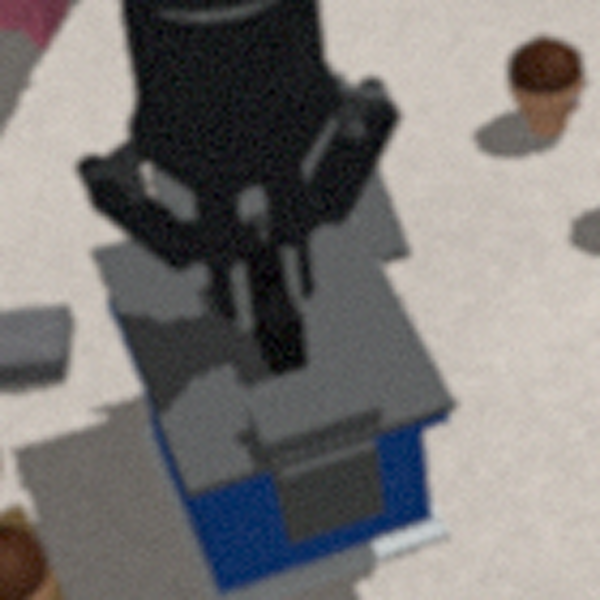

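```bash
python3 - <<'E'
from h import *
th=.0267;R=np.array([[np.cos(th),-np.sin(th)],[np.sin(th),np.cos(th)]])
for off in(.0117,.0,-.004):
  for dx in(0,-.003,.003):
    z=.1074-off+.005
    print(off,dx,((proj('scene',[np.r_[R@q+[.6497-.0014+dx,-.2067],z] for q in([.08,.056],[.08,-.056],[-.08,.056],[-.08,-.056])])-[140,260])*600/140).round().tolist())
E
```

```text
0.0117 0 [[454.0, 395.0], [185.0, 485.0], [333.0, 173.0], [88.0, 244.0]]
0.0117 -0.003 [[452.0, 390.0], [183.0, 480.0], [331.0, 169.0], [87.0, 240.0]]
0.0117 0.003 [[457.0, 400.0], [187.0, 490.0], [335.0, 176.0], [89.0, 248.0]]
0.0 0 [[453.0, 374.0], [181.0, 464.0], [330.0, 153.0], [84.0, 223.0]]
0.0 -0.003 [[450.0, 370.0], [179.0, 459.0], [328.0, 149.0], [83.0, 219.0]]
0.0 0.003 [[455.0, 379.0], [183.0, 469.0], [332.0, 156.0], [85.0, 227.0]]
-0.004 0 [[452.0, 367.0], [180.0, 457.0], [329.0, 146.0], [83.0, 216.0]]
-0.004 -0.003 [[450.0, 362.0], [178.0, 452.0], [328.0, 142.0], [81.0, 212.0]]
-0.004 0.003 [[454.0, 372.0], [182.0, 462.0], [331.0, 150.0], [84.0, 220.0]]
```

The clip hangs outside the near rim end at (330,490), the lid is level and it hasn't slipped. It seems a little too far in +x, so I'm nudging it back and pressing in steps.

Emit:
move_arm:
  targets:
    - {"dx":-1.5,"dy":0,"dz":-2,"turn":0,"grip":1}
    - {"dx":0,"dy":0,"dz":-2,"turn":0,"grip":1}
    - {"dx":0,"dy":0,"dz":-2,"turn":0,"grip":1}
    - {"dx":0,"dy":0,"dz":0,"turn":0,"grip":1}

```text
t: 6.47
ee_pos: [0.6479, -0.2066, 0.1008]
tool_rot: [[1.0, 0.027, -0.001], [0.027, -1.0, 0.0], [-0.001, -0.0, -1.0]]
wrist_force: [0.1, 0.4, 0.1]
finger_gap: 0.0136
finger_force: 119.7
```

```bash
python3 -c "
from h import *
e=observe();print(e['ee_pos'],e['wrist_force'],e['torque'])"
```

```text
[ 0.64793885 -0.20657794  0.10079598] [0.13432315 0.36940253 0.10328608] [-0.10917313  0.06881511  0.08060645]
```

Emit:
move_arm:
  targets:
    - {"dx":0,"dy":0,"dz":-2,"turn":0,"grip":1}
    - {"dx":0,"dy":0,"dz":-2,"turn":0,"grip":1}
    - {"dx":0,"dy":0,"dz":-1,"turn":0,"grip":1}
    - {"dx":0,"dy":0,"dz":0,"turn":0,"grip":1}

```text
t: 6.8
ee_pos: [0.6478, -0.2065, 0.0957]
tool_rot: [[1.0, 0.027, -0.001], [0.027, -1.0, 0.0], [-0.001, -0.0, -1.0]]
wrist_force: [-0.9, -0.2, -2.9]
finger_gap: 0.0137
finger_force: 119.2
```

Emit:
move_arm:
  targets:
    - {"dx":0,"dy":0,"dz":-1.5,"turn":0,"grip":1}
    - {"dx":0,"dy":0,"dz":-1.5,"turn":0,"grip":1}
    - {"dx":0,"dy":0,"dz":0,"turn":0,"grip":1}

```text
t: 7.05
ee_pos: [0.648, -0.2065, 0.0929]
tool_rot: [[1.0, 0.027, -0.0], [0.027, -1.0, 0.0], [-0.0, -0.0, -1.0]]
wrist_force: [-0.7, -0.1, -1.4]
finger_gap: 0.0132
finger_force: 119.2
```

Emit:
move_arm:
  targets:
    - {"dx":0,"dy":0,"dz":-1.5,"turn":0,"grip":1}
    - {"dx":0,"dy":0,"dz":0,"turn":0,"grip":1}
    - {"dx":0,"dy":0,"dz":0,"turn":0,"grip":1}

```text
t: 7.3
ee_pos: [0.6482, -0.2067, 0.0921]
tool_rot: [[1.0, 0.026, 0.0], [0.026, -1.0, -0.0], [0.0, 0.0, -1.0]]
wrist_force: [-1.9, 0.2, 3.7]
finger_gap: 0.0132
finger_force: 120.2
```

```bash
python3 - <<'E'
from h import *
s=snap('scene','s4.png');cv2.imwrite('pics/s4c.png',cv2.resize(s[260:400,140:280,::-1],(600,600),interpolation=cv2.INTER_CUBIC));e=observe();print(e['ee_pos'],e['wrist_force'],e['torque'])
E
```

```text
[ 0.64817177 -0.20672103  0.09208413] [-1.85648698 -0.14601501  5.37638706] [ 0.32603305  0.45568867 -0.02296954]
```

View pics/s4c.png

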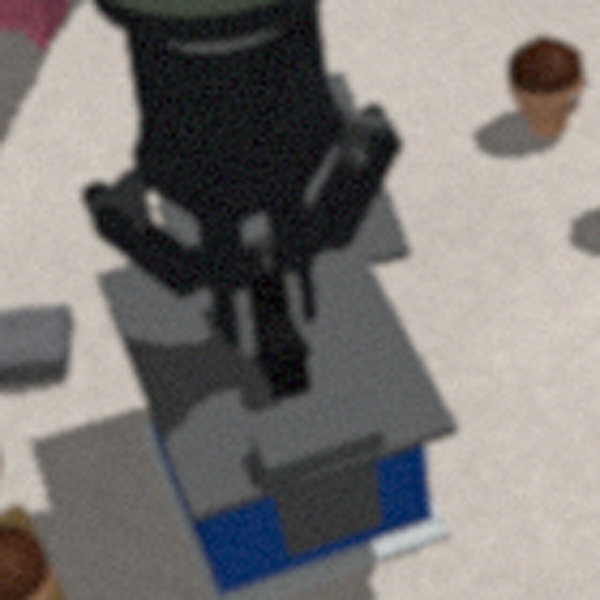

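The lid now lies on the rim, with the clip down the near end at (330,510), and the seat force is rising at the expected height. One firm press should make sure.

Emit:
move_arm:
  targets:
    - {"dx":0,"dy":0,"dz":-1.5,"turn":0,"grip":1}
    - {"dx":0,"dy":0,"dz":0,"turn":0,"grip":1}
    - {"dx":0,"dy":0,"dz":0,"turn":0,"grip":1}

```text
t: 7.6
ee_pos: [0.6482, -0.2067, 0.092]
tool_rot: [[1.0, 0.026, 0.001], [0.026, -1.0, -0.0], [0.001, 0.0, -1.0]]
wrist_force: [-9.6, 2.7, 26.9]
finger_gap: 0.0132
finger_force: 123.2
```

Emit:
move_arm:
  targets:
    - {"dx":0,"dy":0,"dz":-1.5,"turn":0,"grip":1}
    - {"dx":0,"dy":0,"dz":0,"turn":0,"grip":1}
    - {"dx":0,"dy":0,"dz":0,"turn":0,"grip":1}

```text
t: 7.85
ee_pos: [0.6482, -0.2067, 0.0919]
tool_rot: [[1.0, 0.026, 0.001], [0.026, -1.0, -0.0], [0.001, 0.0, -1.0]]
wrist_force: [-19.0, 6.5, 47.6]
finger_gap: 0.0139
finger_force: 126.3
```

It is seated hard at z = 0.092 (underside 0.080). Unloading, a light tug, then release.

Emit:
move_arm:
  targets:
    - {"dx":0,"dy":0,"dz":2,"turn":0,"grip":1}
    - {"dx":0,"dy":0,"dz":2,"turn":0,"grip":1}
    - {"dx":0,"dy":0,"dz":0.3,"turn":0,"grip":1}
    - {"dx":0,"dy":0,"dz":0,"turn":0,"grip":1}

```text
t: 8.18
ee_pos: [0.6481, -0.2066, 0.0928]
tool_rot: [[1.0, 0.027, -0.0], [0.027, -1.0, 0.0], [-0.0, -0.0, -1.0]]
wrist_force: [0.4, -0.2, -2.1]
finger_gap: 0.0134
finger_force: 119.3
```

Emit:
move_arm:
  targets:
    - {"dx":0,"dy":0,"dz":0,"turn":0,"grip":0.3}
    - {"dx":0,"dy":0,"dz":0,"turn":0,"grip":0.3}
    - {"dx":0,"dy":0,"dz":0,"turn":0,"grip":0.3}
    - {"dx":0,"dy":0,"dz":0,"turn":0,"grip":0.3}
    - {"dx":0,"dy":0,"dz":10,"turn":0,"grip":0.3}
    - {"dx":0,"dy":0,"dz":30,"turn":0,"grip":0.3}
    - {"dx":0,"dy":0,"dz":40,"turn":0,"grip":0.3}
    - {"dx":0,"dy":0,"dz":40,"turn":0,"grip":0.3}

```text
t: 8.85
ee_pos: [0.6476, -0.2065, 0.2152]
tool_rot: [[1.0, 0.027, -0.001], [0.027, -1.0, 0.0], [-0.001, -0.0, -1.0]]
wrist_force: [0.9, -0.6, 0.0]
finger_gap: 0.0599
finger_force: 0.0
```

```bash
python3 - <<'E'
from h import *
s=snap('scene','s5.png');cv2.imwrite('pics/s5c.png',cv2.resize(s[260:400,140:280,::-1],(600,600),interpolation=cv2.INTER_CUBIC));e=observe();print(e['ee_pos'],e['wrist_force'],e['finger_gap'])
E
```

```text
[ 0.6500525  -0.2075143   0.22384185] [ 1.56976769 -0.73588096 10.80353543] 0.0599556663738861
```

View pics/s5c.png

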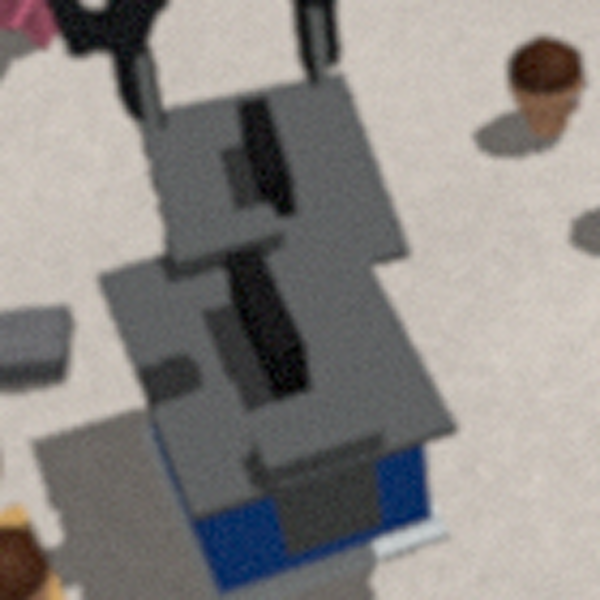

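The lid lies flat on the rim, with the near clip under its edge at (330,510). The gripper is well clear at (140,80) and (315,40). The flat lid behind is undisturbed. Handing in.

```bash
python3 -c "
from h import *
print(close_job())"
```

```text
the job is handed in; nothing more can be done
None
```

The clip lid is on the wide-rim tub, seated flat and released at about 9 s, and the job is handed in. I judged the snap from seat height, hard seating under a 48 N press and a view of the near clip only; the far clip was out of view and the light tug was too small to test the hooks.

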